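# Shut the centrifuge and reset it through its round key well

## Robot

A 7-joint arm with a two-finger parallel gripper is mounted at the origin on the work surface. World frame = base frame: x ahead of the robot, y to its left, z up, the work surface at z = 0. Lengths are in m, angles in degrees, forces in N, time in s.
With the tool pointing down it reaches from about 0.425 to 0.875 m from the base axis. Payload 4.7 kg.
Tool frame: the origin (TCP) lies at the centre of the arm's flange, where the gripper is bolted on; the fingertips stand 182 mm ahead of it and the grasp point (between the pads) lies 164 mm ahead of it; z points along the fingers, x is the direction in which the jaws open and shut, and the axes are right-handed (so a half turn about z gives the same grasp; the last joint's range is limited). The gripper opens to 87 mm and grips with 3 to 60 N. Pads are 19 mm wide; open, the fingers measure 117 mm over their backs; the gripper's body (75 mm by 190 mm) begins 51 mm behind the grasp point.
Start: joints at [-75.968, 18.392, -4.016, 83.108, 1.295, 78.541, -3.26], TCP at [0.149, 0.633, 0.405] pointing down, gripper open.
Joint ranges: [-163.93, 163.93], [-17.29, 119.83], [-79.2, 71.16], [3.27, 140.29], [-89.18, 269.18], [5.43, 117.66], [-154.24, 154.24]. Speed limits (degrees/s): [147.25, 147.25, 180, 180, 180, 180, 180].

## Interface

Orientations are given as [roll, pitch, yaw] about the fixed x, y, z axes, in that order (R = Rz(yaw) Ry(pitch) Rx(roll)).
In Python, from cell import env gives the robot as it stands. The module is installed in compiled form; this text tells all that it offers.
- The arm moves only by the tool carry_out, never from a script. Its argument "increments" is a list of rows, each a list of 5 numbers: the shift along the world's x, y, z in m, then the turn about the world's z in degrees, then the gripper's target within -1 to 1 (shut at 1, half-way at 0, fully open at -1). In form: [[dx, dy, dz, spin, jaw], ...]. A call has 1 to 20 rows; each row is the pose to reach, as a shift and turn from the pose commanded when the call began; what a row does not reach only later rows make up. A row lasts 1/10 s, in which the tool goes at most 50 mm and 8.59 degrees, less where a joint would pass 70% of its speed; a pose out of reach is approached as far as the arm can. A call with a gripper value outside its range is refused whole. The fingers move at their own pace and stop on an object; "grip_force" is the grip in N (left out, the last holds). Time passes only in rows, so rows that repeat a pose let the fingers close. It gives the time, the measured TCP pose, the force and the opening at its end, in the units of the state.
- env.get_obs(): the state, without advancing time (a new reading comes with each control period).
- env.read_camera(name): name is "scene" or "top" or "wrist"; returns (picture, depth): 480x640x3 uint8, red, green, blue; 480x640 float32, m along the optical axis (not along the pixel's ray), 0 where there is no reading.
- env.get_calibration(name): a dict with "K" (3x3 intrinsics, pixels), "camera_from_world" (4x4, takes a point from world to camera coordinates); the wrist camera has in their place "T_tool_cam" (4x4, takes a point from camera to tool coordinates, whose origin is the TCP and whose axes are the tool frame's). Camera axes: x right, y down, z forward; pixel columns grow to the right and rows downward; lengths in m; the calibration is good to about 2 mm. A picture is of the moment at which its call begins: read the wrist's pose just before it. get_calibration takes no time and is no camera call.
- env.sign_off(): hands the job in, once; it reports no verdict.
The state is a dict: "time_s": time; "qpos": joint angles; "joint_velocities": joint speeds; "effort": joint torques, N m; "tool_pos": TCP position; "tool_rot": TCP orientation; "force": force on the tool from outside, world axes, zero at the start; "wrist_torque": the same for the moment, N m; "grip_width": finger opening in m.
Only numpy, scipy, OpenCV 4.12 (cv2) and the standard library are available. Lean on these libraries where they do the work, as an engineer would, in place of code of your own. Each camera call takes 0.05 s, during which the arm holds its last target.

## Task

The bench centrifuge has stopped on a lid fault: with a fingertip, push its raised lid fully shut, then reach into the round well on its front deck, press the sunken key at the bottom all the way down for a moment and let it spring back. Do not press the keys in the two square wells or swing the lid further open, and do not pick up or knock about any of the loose things on and around the machine.

Things in the scene. Friction and masses are not known exactly. Their poses are not given: they have to be found in the camera images.
- centrifuge: White bench centrifuge, fixed to the table, 360 mm deep (own x) by 360 mm wide (own y). Origin under its centre on the table; own +x points from its front (control deck, towards the robot) to its back, z up. The front 100 mm is a low deck, top 125 mm above the table, holding three key modules side by side; behind it stands the bowl housing, 145 mm high (front face 80 mm ahead of the origin), covered by the lid
- lid: Grey framed lid, clear window. Its hinge axis lies along the machine's y, 165 mm behind the centrifuge's origin, 147 mm above the table. Shut, its z is upright; it starts 0.4 to 0.7 rad open, front edge up. Origin on its underside, mid width, 220 mm from the axis (height 147 mm + 220 mm x sine of the angle). Stays where left; 1 to 4 N down near its front edge moves it, to a hard stop when shut
- lid_push (a point): Point on the lid's upper face, mid width, where a fingertip can push: 220 mm from the hinge axis along the lid and 18 mm above the plane through it, 25 mm behind the lid's straight front edge. Moves with the lid; its z is the lid's outward normal. The lid is 330 mm wide and 18 mm thick; an 8 mm thick finger lip, 80 mm wide, stands 15 mm out from its front edge. Shut, the lid's upper face is 165 mm above the table
- round_key (a joint): Travel of the sunken key in the ROUND well, m: 0 = up, 0.006 = fully down. Sprung: starts to move at about 1.2 N, is fully down at about 4 N, returns when let go
- round_key_mouth (a point): Centre of the mouth of the round well, level with its module's top, 125 mm above the table; x, y, z as the centrifuge's. The well is vertical, 48 mm in diameter at its straight walls (chamfered mouth), in an 88 by 88 mm white module. Any of the three places on the deck may be its place: 130 mm ahead of the centrifuge's origin and 115, 25 or -65 mm along its y
- round_key_top (a point): Centre of the flat top of the round grey key (32 mm diameter) in the round well, 22 mm below the mouth when up; moves down with it
- square_a_key (a joint): Travel of the key in one of the two alike SQUARE wells (44 mm square, otherwise as the round one), m: 0 = up; to be left alone
- square_a_key_mouth (a point): Centre of the mouth of that square well, 125 mm above the table
- square_b_key (a joint): Travel of the key in the other square well, m: 0 = up; to be left alone
- square_b_key_mouth (a point): Centre of the mouth of the other square well, 125 mm above the table
- rotor_nut: Loose aluminium nut, 32 mm diameter, 16 mm high, standing on the right-hand end (-y) of the centrifuge's front deck; origin under its centre
- tube_rack: Loose white rack of red-capped tubes, 150 x 60 mm, 97 mm high, to the left (+y) of the centrifuge; origin under its centre
- bottle: Loose bottle, 60 mm diameter, 150 mm high, to the right (-y) of the centrifuge; origin under its centre
- beaker: Loose clear beaker, 64 mm diameter, 80 mm high, to the right of the centrifuge, further back; origin under its centre
- tape: Loose roll of paper tape lying flat, 70 mm diameter, 20 mm high, in front of the centrifuge; origin under its centre
- dish: Loose steel dish, 120 x 90 mm, 30 mm high, front left of the centrifuge; origin under its centre
- tube_1: Loose red-capped tube lying in front of the centrifuge, 94 mm long, 17 mm thick; origin under its middle, long axis x
- tube_2: A second tube like it, lying in front of the centrifuge

How it is judged:
By the outcome, as a careful person would: the job done as asked, in the order asked, and still so for the second after the job is handed in, with the robot touching nothing.
It also fails if it takes over 45 s, if anything falls off the work surface, if the arm or the gripper's body presses on something with over 40 N, if the wrist force passes 120 N, or if a joint passes its speed limit or range.

## Working session

There is one attempt and no reset: what is moved stays moved. The work goes in short steps, Python scripts to look and compute and a tool call to move; the robot and the scene stay as the last step left them, time stands still between calls to the robot, and variables do not carry over. Pictures are saved under pics/ and viewed, and the job is handed in when it is done.

Besides the shell and the picture viewer there is one more tool, called after "Call:" by a JSON object that holds its "op" and its "data". carry_out: Moves the arm, as the interface text tells. Its arguments: {"type":"object","properties":{"increments":{"type":"array"},"grip_force":{"type":"number"}},"required":["increments"]}

```bash
mkdir -p pics; python3 - <<'E'
from cell import env
import cv2,numpy as np
print(env.get_obs())
for n in("scene","top"):
    p,d=env.read_camera(n); cv2.imwrite(f"pics/{n}0.png",p[:,:,::-1]); np.savez(f"{n}0.npz",p=p,d=d)
    print(n,env.get_calibration(n))
print(env.get_calibration("wrist"))
E
```

```text
{'time_s': 0.0, 'qpos': array([-75.96832788,  18.44065293,  -4.01582446,  83.17471366,
         1.29665236,  78.53976705,  -3.2609535 ]), 'joint_velocities': array([-0.02505094, -0.0521545 ,  0.06135082,  0.04404551,  0.03498266,
       -0.01930649,  0.00512433]), 'effort': array([-3.56591645e-04, -4.91266072e+01, -4.04022820e-01, -3.12536967e+01,
       -6.38732314e-02,  4.33907867e-02,  1.69855557e-04]), 'tool_pos': array([0.14867984, 0.6325642 , 0.40364481]), 'tool_rot': array([1.79992802e+02, 1.09798388e-01, 7.67777209e+01]), 'force': array([-1.15406877, -0.32931185,  0.05378774]), 'wrist_torque': array([ 0.02344125,  0.03669174, -0.00584932]), 'grip_width': 0.08703571289627432}
scene {'K': array([[446.6787459 ,   0.        , 315.78307645],
       [  0.        , 446.6787459 , 237.31235251],
       [  0.        ,   0.        ,   1.        ]]), 'camera_from_world': array([[-0.88862496, -0.45858943,  0.00643527,  0.51762994],
       [-0.37308296,  0.71463287, -0.59170007,  0.27148179],
       [ 0.26674854, -0.52820034, -0.80613251,  0.93664593],
       [ 0.        ,  0.        ,  0.
[... 274 characters left out ...]
      [-0.99168431, -0.01963421, -0.1271878 ,  0.58311113],
       [ 0.12731316, -0.00526788, -0.99184858,  0.87848791],
       [ 0.        ,  0.        ,  0.        ,  1.        ]])}
{'K': array([[389.3730749 ,   0.        , 315.82339699],
       [  0.        , 389.3730749 , 238.09475634],
       [  0.        ,   0.        ,   1.        ]]), 'T_tool_cam': array([[ 9.99999965e-01,  1.55278560e-04,  2.13821661e-04,
        -4.70907038e-04],
       [-2.09936479e-04,  9.58245695e-01,  2.85946051e-01,
        -7.88485243e-02],
       [-1.60492395e-04, -2.85946086e-01,  9.58245694e-01,
         1.99482742e-02],
       [ 0.00000000e+00,  0.00000000e+00,  0.00000000e+00,
         1.00000000e+00]])}
```

View pics/scene0.png

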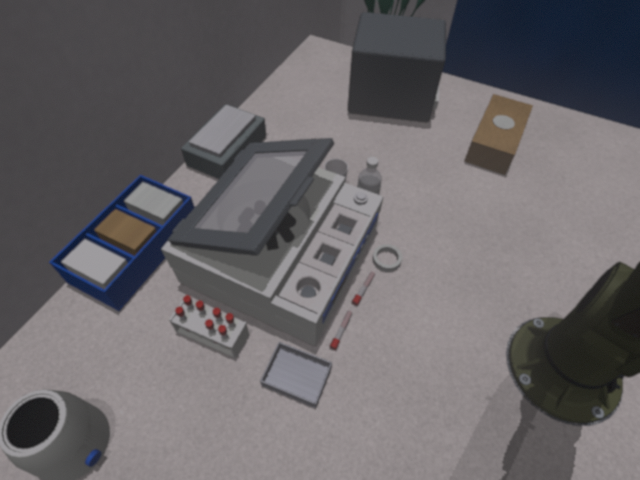

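View pics/top0.png

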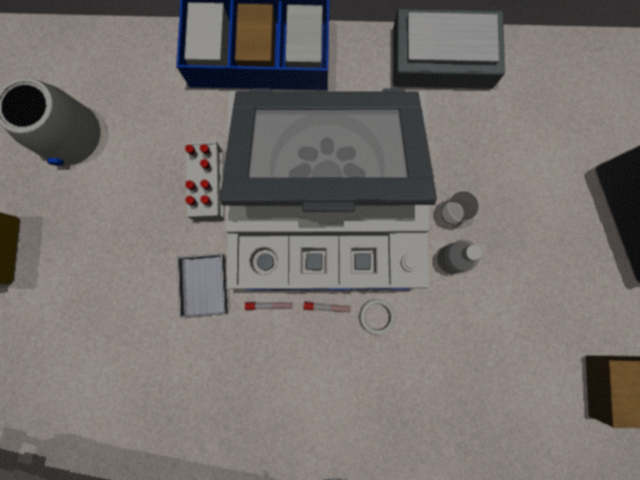

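The top view shows the round well leftmost at about (264,261). The square wells are at (314,261) and (363,261), the nut is at (406,263), and the lid's front edge is at row ~203 with its lip at columns 303–354. Next I'll measure these.

```bash
cat > h.py <<'E'
from cell import env
import cv2,numpy as np
def cast(n,u,v,z=None,d=None):
    c=env.get_calibration(n);K=c["K"];T=np.linalg.inv(c["camera_from_world"])
    r=np.linalg.inv(K)@[u,v,1.]
    if d is not None: return T[:3,:3]@(r*d)+T[:3,3]
    w=T[:3,:3]@r; o=T[:3,3]; return o+w*(z-o[2])/w[2]
def cloud(n,d):
    c=env.get_calibration(n);K=c["K"];T=np.linalg.inv(c["camera_from_world"])
    v,u=np.mgrid[:480,:640]; r=np.stack([(u-K[0,2])/K[0,0],(v-K[1,2])/K[1,1],np.ones_like(u)],-1)*d[...,None]
    return r@T[:3,:3].T+T[:3,3]
E
python3 - <<'E'
from h import *
f=np.load("top0.npz");p,d=f["p"],f["d"];P=cloud("top",d)
cv2.imwrite("pics/crop.png",cv2.resize(p[190:320,210:450,::-1],None,fx=3.3,fy=3.3,interpolation=cv2.INTER_CUBIC))
for u,v in((264,261),(314,261),(363,261),(288,240),(288,285),(250,240),(406,250),(240,120),(240,190),(420,190),(415,120),(328,196),(328,206),(328,220),(406,263),(460,255),(452,214)):
    print(u,v,P[v,u].round(4))
for n,u,v in(("top",264,261),("top",314,261),("top",363,261),("top",239,236),("top",390,287),("scene",308,287),("scene",327,255),("scene",345,224)): print(n,u,v,cast(n,u,v,.125).round(4))
# lid frame plane
m=np.zeros((480,640),bool);m[110:195,232:244]=1;m[110:195,412:424]=1;m[186:198,235:422]=1
Q=P[m&(d>0)];A=np.c_[Q[:,:2],np.ones(len(Q))];
for _ in range(3):
    s=np.linalg.lstsq(A,Q[:,2],rcond=None)[0];e=abs(A@s-Q[:,2]);k=e<.01;A,Q=A[k],Q[k]
print(s,len(Q),e.std(),"angle",np.arctan(np.hypot(s[0],s[1])),"dir",np.degrees(np.arctan2(-s[1],-s[0])))
# deck edge lines
E
```

```text
264 261 [0.5289 0.1421 0.1026]
314 261 [0.5305 0.0502 0.105 ]
363 261 [ 0.5324 -0.0398  0.1036]
288 240 [0.5668 0.098  0.1179]
288 285 [0.4854 0.0951 0.124 ]
250 240 [0.5644 0.1654 0.127 ]
406 250 [ 0.552  -0.1151  0.1257]
240 120 [0.7607 0.1792 0.1971]
240 190 [0.6244 0.1618 0.2617]
420 190 [ 0.6312 -0.1132  0.2572]
415 120 [ 0.7677 -0.1185  0.1959]
328 196 [0.6168 0.0279 0.2666]
328 206 [0.6012 0.0276 0.2676]
328 220 [0.6116 0.0257 0.0791]
406 263 [ 0.5273 -0.1121  0.1417]
460 255 [ 0.5453 -0.2136  0.1208]
452 214 [ 0.6421 -0.2333  0.004 ]
top 264 261 [0.5273 0.1392 0.125 ]
top 314 261 [0.529  0.0498 0.125 ]
top 363 261 [ 0.5307 -0.038   0.125 ]
top 239 236 [0.5715 0.1858 0.125 ]
top 390 287 [ 0.4853 -0.0865  0.125 ]
scene 308 287 [0.5288 0.1402 0.125 ]
scene 327 255 [0.5294 0.0526 0.125 ]
scene 345 224 [ 0.531  -0.0409  0.125 ]
[-0.46798493 -0.00909573  0.55430963] 4086 0.0006427791742386132 angle 0.4377816312457277 dir 1.1134576490381916
```

View pics/crop.png

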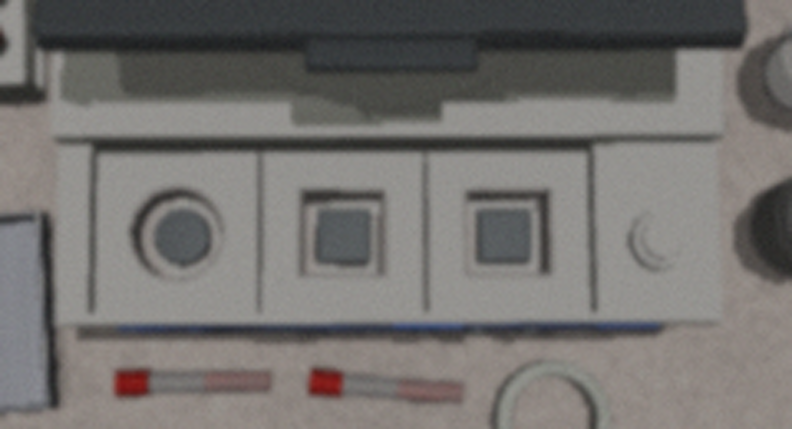

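Round well mouth is at about (0.528, 0.139) and the two views agree within 2 mm. The machine's yaw is about 1°, its origin is about (0.660, 0.027), and the lid angle is about 0.44 rad. That puts lid_push at about (0.633, 0.027, 0.257), which fits the depth readings. I'll raise the tool, shut the jaws, turn to yaw 91°, and go over the lid.

Call:
{"op": "carry_out", "data": {"increments": [[0, 0, 0.05, 0, 1], [0, 0, 0.1, 0, 1], [0.03, -0.035, 0.1, 1, 1], [0.06, -0.075, 0.1, 2, 1], [0.09, -0.11, 0.1, 3, 1], [0.12, -0.15, 0.1, 4, 1], [0.15, -0.185, 0.1, 5, 1], [0.18, -0.22, 0.1, 6, 1], [0.21, -0.26, 0.1, 7, 1], [0.24, -0.3, 0.1, 8, 1], [0.27, -0.335, 0.1, 9, 1], [0.3, -0.37, 0.1, 10, 1], [0.33, -0.41, 0.1, 11, 1], [0.36, -0.445, 0.1, 12, 1], [0.39, -0.48, 0.1, 13, 1], [0.42, -0.52, 0.1, 14, 1], [0.45, -0.555, 0.1, 14, 1], [0.475, -0.585, 0.1, 14, 1], [0.491, -0.606, 0.1, 14, 1], [0.491, -0.606, 0.1, 14, 1]], "grip_force": 20}}

```text
time_s: 2.1
tool_pos: [0.6409, 0.0222, 0.5035]
tool_rot: [-179.9, 0.2, 90.4]
force: [-0.6, -1.0, 0.7]
grip_width: 0.0006
```

Call:
{"op": "carry_out", "data": {"increments": [[0, 0, -0.03, 0, 1], [0, 0, -0.055, 0, 1], [0, 0, -0.065, 0, 1], [-0.003, 0, -0.075, 0, 1], [-0.006, 0, -0.085, 0, 1], [-0.009, 0, -0.095, 0, 1], [-0.012, 0, -0.105, 0, 1], [-0.016, 0, -0.115, 0, 1], [-0.02, 0, -0.122, 0, 1], [-0.023, 0, -0.13, 0, 1], [-0.026, 0, -0.136, 0, 1], [-0.028, 0, -0.142, 0, 1], [-0.03, 0, -0.148, 0, 1], [-0.03, 0, -0.151, 0, 1], [-0.03, 0, -0.151, 0, 1]]}}

```text
time_s: 3.6
tool_pos: [0.6094, 0.0268, 0.353]
tool_rot: [-179.9, 0.0, 90.8]
force: [0.2, -0.1, 0.2]
grip_width: 0.0008
```

Call:
{"op": "carry_out", "data": {"increments": [[0, 0, -0.002, 0, 1], [0, 0, -0.004, 0, 1], [0, 0, -0.006, 0, 1], [0, 0, -0.007, 0, 1], [0, 0, -0.007, 0, 1]]}}

```text
time_s: 4.1
tool_pos: [0.6096, 0.0267, 0.3476]
tool_rot: [-180.0, -0.0, 90.8]
force: [-2.5, -0.1, 6.2]
grip_width: 0.0005
```

```bash
python3 - <<'E'
from h import *
o=env.get_obs();print(o["force"],o["tool_pos"])
p,d=env.read_camera("scene");cv2.imwrite("pics/s1.png",p[:,:,::-1])
E
```

```text
[-2.48244452 -0.07312868  6.16230192] [0.60961874 0.02668468 0.34763079]
```

View pics/s1.png

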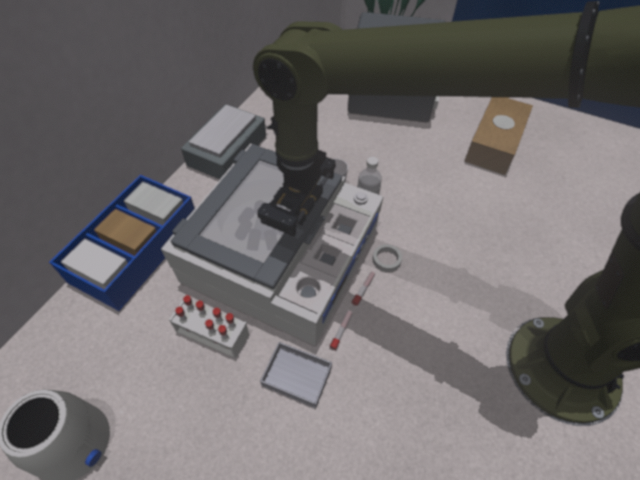

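The scene view shows the lid lying flat with the fingertips on it near (290,235). The force rose to 6 N at tip z 0.1656, which matches the shut height. I'll press slightly harder to be sure, then lift off and check.

Call:
{"op": "carry_out", "data": {"increments": [[0, 0, -0.002, 0, 1], [0, 0, -0.003, 0, 1], [0, 0, -0.003, 0, 1]]}}

```text
time_s: 4.45
tool_pos: [0.6096, 0.0265, 0.3476]
tool_rot: [180.0, -0.1, 90.8]
force: [-8.8, -0.2, 19.0]
grip_width: 0.0002
```

Call:
{"op": "carry_out", "data": {"increments": [[0, 0, 0.02, 0, 1], [0, 0, 0.06, 0, 1], [-0.03, 0.04, 0.06, 0, 1], [-0.06, 0.08, 0.06, 0, 1], [-0.082, 0.113, 0.06, 0, 1], [-0.082, 0.113, 0.06, 0, 1], [-0.082, 0.113, 0.06, 0, 1], [-0.082, 0.113, 0.06, 0, 1]]}}

```text
time_s: 5.25
tool_pos: [0.5283, 0.1384, 0.4038]
tool_rot: [180.0, 0.0, 90.7]
force: [0.1, -0.1, -0.5]
grip_width: 0.0004
```

```bash
python3 - <<'E'
from h import *
from scipy.spatial.transform import Rotation as R
o=env.get_obs();print(o["force"],o["tool_pos"],o["tool_rot"])
p,d=env.read_camera("wrist");cv2.imwrite("pics/w1.png",p[:,:,::-1]);np.savez("w1.npz",p=p,d=d,pos=o["tool_pos"],rot=o["tool_rot"])
p,d=env.read_camera("top");cv2.imwrite("pics/t1.png",p[:,:,::-1]);P=cloud("top",d)
for u,v in((235,120),(235,200),(420,120),(420,195),(400,207),(330,110)):print(u,v,P[v,u].round(4))
E
```

```text
[ 0.12267031 -0.12636727 -0.48430329] [0.52834622 0.13843274 0.40381974] [1.79956576e+02 3.87829122e-02 9.06668659e+01]
235 120 [0.7724 0.1939 0.167 ]
235 200 [0.5325 0.0958 0.6271]
420 120 [ 0.7894 -0.1384  0.1425]
420 195 [ 0.6446 -0.1328  0.1642]
400 207 [ 0.6225 -0.0978  0.165 ]
330 110 [0.7943 0.0265 0.1677]
```

View pics/w1.png

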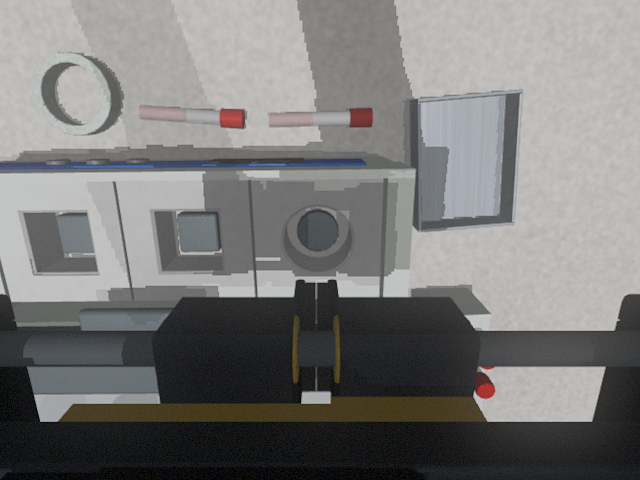

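View pics/t1.png

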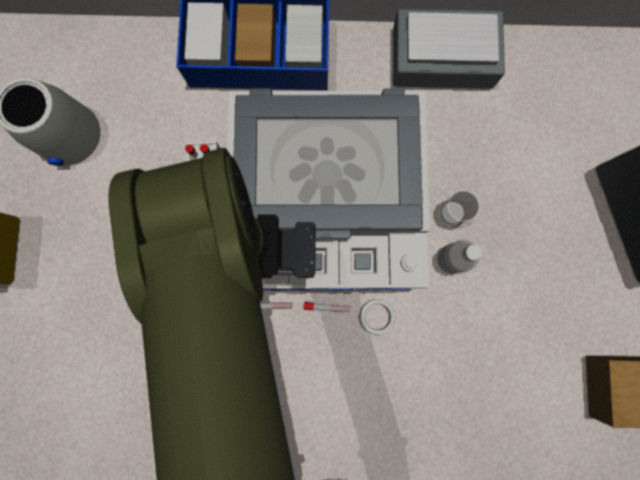

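The lid reads flat at 0.164–0.167 m, so it is shut. The wrist view shows the well mouth as a ring about (285–351, 205–271), centred near (318,238), in line with the fingers at column 318. I'll cast that point as a third measurement.

```bash
python3 - <<'E'
from h import *
from scipy.spatial.transform import Rotation as R
f=np.load("w1.npz");p=f["p"];c=env.get_calibration("wrist");K=c["K"];T=c["T_tool_cam"]
Rt=R.from_euler("xyz",f["rot"],degrees=True).as_matrix();d=f["d"]
def wc(u,v,z):
    r=Rt@T[:3,:3]@np.linalg.inv(K)@[u,v,1.];o=Rt@T[:3,3]+f["pos"];return (o+r*(z-o[2])/r[2]).round(4)
print(wc(318,238,.125),"key",wc(320,230,.103),"edges",wc(285,238,.125),wc(351,238,.125),wc(318,205,.125),wc(318,271,.125))
print(wc(121,240,.125),wc(253,240,.125),wc(385,240,.125))
cv2.imwrite("pics/w1c.png",cv2.resize(p[180:300,250:390,::-1],None,fx=5,fy=5,interpolation=cv2.INTER_CUBIC))
E
```

```text
[0.5268 0.1394 0.125 ] key [0.5271 0.141  0.103 ] edges [0.5271 0.1165 0.125 ] [0.5265 0.1623 0.125 ] [0.5035 0.1391 0.125 ] [0.5513 0.1397 0.125 ]
[0.5299 0.0025 0.125 ] [0.5288 0.0942 0.125 ] [0.5277 0.186  0.125 ]
```

View pics/w1c.png

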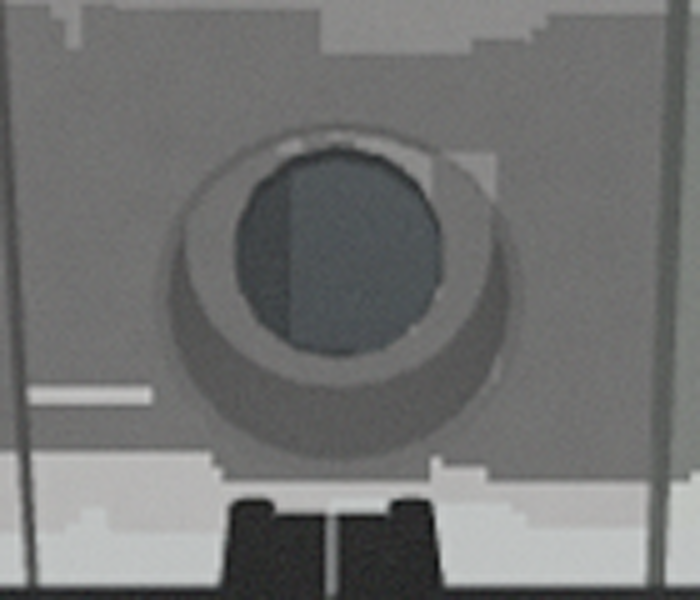

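The well centre is (0.5275, 0.1395) within about 1 mm across three views. I'll shift 1 mm each way and descend to just above the key.

Call:
{"op": "carry_out", "data": {"increments": [[-0.001, 0.001, -0.04, 0, 1], [-0.001, 0.001, -0.07, 0, 1], [-0.001, 0.001, -0.09, 0, 1], [-0.001, 0.001, -0.1, 0, 1], [-0.001, 0.001, -0.108, 0, 1], [-0.001, 0.001, -0.112, 0, 1], [-0.001, 0.001, -0.112, 0, 1], [-0.001, 0.001, -0.112, 0, 1]]}}

```text
time_s: 6.15
tool_pos: [0.5271, 0.1408, 0.2927]
tool_rot: [179.9, -0.0, 90.8]
force: [0.6, 0.6, -0.2]
grip_width: 0.0006
```

Call:
{"op": "carry_out", "data": {"increments": [[0, -0.001, -0.004, 0, 1], [0, -0.001, -0.007, 0, 1], [0, -0.001, -0.009, 0, 1], [0, -0.001, -0.011, 0, 1], [0, -0.001, -0.013, 0, 1], [0, -0.001, -0.014, 0, 1], [0, -0.001, -0.014, 0, 1]]}}

```text
time_s: 6.85
tool_pos: [0.5271, 0.1397, 0.2795]
tool_rot: [180.0, -0.0, 90.8]
force: [-3.9, -0.8, 11.6]
grip_width: 0.0005
```

Call:
{"op": "carry_out", "data": {"increments": [[0, 0, -0.002, 0, 1], [0, 0, -0.002, 0, 1], [0, 0, -0.002, 0, 1], [0, 0, -0.002, 0, 1]]}}

```text
time_s: 7.25
tool_pos: [0.5272, 0.1396, 0.2793]
tool_rot: [180.0, -0.1, 90.8]
force: [-8.4, -3.3, 22.1]
grip_width: 0.0004
```

The key is at its hard stop: tip z is 0.0973, 5.7 mm below the nominal up height, and extra force no longer moves it. I'll lift straight out and move clear.

Call:
{"op": "carry_out", "data": {"increments": [[0, 0, 0.01, 0, 1], [0, 0, 0.03, 0, 1], [0, 0, 0.06, 0, 1], [0, 0, 0.1, 0, 1], [0, 0, 0.14, 0, 1], [0, 0, 0.18, 0, 1], [-0.03, 0.04, 0.18, 0, 1], [-0.06, 0.08, 0.18, 0, 1], [-0.09, 0.12, 0.18, 0, 1], [-0.12, 0.16, 0.18, 0, 1], [-0.14, 0.2, 0.18, 0, 1], [-0.16, 0.24, 0.18, 0, 1], [-0.18, 0.28, 0.18, 0, 1], [-0.18, 0.28, 0.18, 0, 1], [-0.18, 0.28, 0.18, 0, 1]]}}

```text
time_s: 8.75
tool_pos: [0.3458, 0.4207, 0.4549]
tool_rot: [-180.0, 0.1, 90.9]
force: [0.4, -1.2, -0.4]
grip_width: 0.0001
```

```bash
python3 - <<'E'
from h import *
o=env.get_obs();print(o["force"],o["tool_pos"],o["time_s"])
p,d=env.read_camera("top");cv2.imwrite("pics/t2.png",p[:,:,::-1]);P=cloud("top",d)
for n,u,v in(("key",265,262),("sqa",314,261),("sqb",363,261),("lid",420,195),("lid",330,213),("lid",330,110),("lid",240,200)):print(n,np.median(P[v-2:v+3,u-2:u+3].reshape(-1,3),0).round(4))
E
```

```text
[ 0.36451431 -1.17372846 -0.36562391] [0.34578192 0.42065777 0.45485363] 8.75
key [0.527  0.1401 0.1036]
sqa [0.5307 0.0503 0.1033]
sqb [ 0.5324 -0.0398  0.1035]
lid [ 0.6454 -0.1331  0.1634]
lid [0.6091 0.0232 0.1651]
lid [0.7949 0.0265 0.1649]
lid [0.6288 0.1792 0.1654]
```

View pics/t2.png

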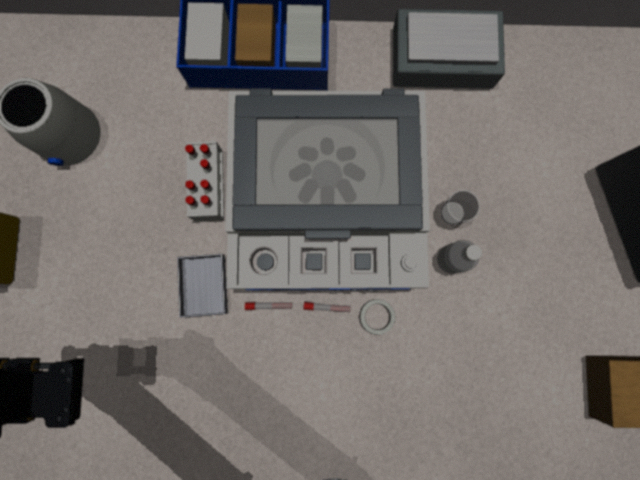

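The lid is shut and flat at 0.165 m. The round key is back up at 0.1036 m and both square keys are up. The loose things, such as the nut at (406,263) and the tubes at (268,306) and (327,307), stand where they were. The arm is clear.

```bash
python3 -c "
from cell import env
print(env.sign_off())"
```

```text
the job is handed in; nothing more can be done
None
```

I pushed the lid shut, then pressed the sunken key in the round well (the leftmost place on the deck) to its stop and let it spring back. The job took about 9 s and is handed in.

- **Lid:** with the closed fingertips on it, the force rose to 19 N with no further movement. Afterwards its upper face read 0.163–0.165 m, against 0.165 m when shut.
- **Round key:** the fingertips stopped at 0.0973 m, 5.7 mm below the key's nominal rest height. Going from 12 to 22 N moved it only 0.2 mm more, so I took that as the hard stop. The key's travel was judged from tip height and force, since I had no direct reading of it. After release the key read 0.1036 m, so it is back up.
- **Everything else:** both square keys still read up (0.103 m). The loose objects look unmoved in the before and after top views, and the arm ended clear with no contact force above sensor noise.

None of my checks failed. The camera views placed the well within about 2 mm of each other.

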